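# Clock a notched flange to its pointer

## Task

In the parts store, two machined flanges sit on round setting stands. Turn the one with the notch in its rim (three ears) by pushing its ears sideways, keeping it down on its stand, until the notch faces the pointer on that stand. Leave the four-eared flange alone.

Things in the scene. Friction and masses are not known exactly. Their poses are not given: they have to be found in the camera images.
- flange: Loose 0.45 kg aluminium flange, lying around the stand's spigot with 2 mm play; turns with dry friction. Disc 110 mm across, 16 thick; collar 72 across, 24 high. Origin: centre of underside, 24 mm over the table; z up; +x through the notch (20 wide, 19 deep). Three ears, 24 wide, round ends, same thickness, out to 84 mm from the centre, 60, 180 and 300 deg counter-clockwise from the notch.
- notch (a point): Point on the flange at the mouth of its notch: 55 mm from the flange's centre, level with the disc's top face (40 mm above the table).
- stand: Fixed dark steel stand under the notched flange: base 200 mm across, 12 thick; shoulder 80 across, top at 24; spigot 36 across, top at 46. Origin: centre of underside, at table height; z up; +x along the brass arrow pointer on the base (top at 18 mm; nose 62, tail 99 mm from the centre; ears pass over it). The flange's +x is to point the same way as this +x.
- other_flange: To be left alone: a similar flange with no notch and four ears at 90 deg, out to 84 mm, on an identical stand; top of its collar 48 mm above the table. Origin: centre of its underside, 24 mm above the table.

How it is judged:
At the end, for the whole second after the job is handed in: The notched flange lies flat, fully down on its stand and at rest, its notch facing the stand's pointer: mouth of the notch within 12.5 mm sideways (about 13 degrees) of the line from the stand's centre through the pointer (horizontal distance between flange and stand below 0.008 m and z of flange in the frame of stand below 0.03 m and angle between flange's own z axis and vertical below 0.08 rad and x of notch in the frame of stand above 0.04 m and y of notch in the frame of stand between -0.0125 and 0.0125 m and angular speed of flange below 0.1 rad/s and linear speed of flange below 0.02 m/s); the robot touches nothing.
It fails at once if the notched flange is lifted off (more than 8 mm above its seat) (z of flange in the frame of stand above 0.032 m).
It fails at once if the four-eared flange is disturbed: pushed with more than 3 N or shifted more than 10 mm (contact force between any of the fingers, the arm and other_flange above 3 N or distance of other_flange from where it was at the start of the episode above 0.01 m).
It also fails if it takes over 40 s, if anything falls off the work surface, if the arm or the gripper's body presses on something with over 40 N, if the wrist force passes 120 N, or if a joint passes its speed limit or range.

## Robot

A 6-joint arm with a two-finger parallel gripper is mounted at the origin on the work surface. World frame = base frame: x ahead of the robot, y to its left, z up, the work surface at z = 0. Lengths are in m, angles in rad, forces in N, time in s.
With the tool pointing down it reaches from about 0.4 to 0.925 m from the base axis. Payload 12.5 kg.
Tool frame: the origin (TCP) lies midway between the tips of the shut fingers; the grasp point (between the pads) lies 19 mm behind it (env.grip_point_offset is the z of the grasp point in the tool frame, in m); z points along the fingers, y is the line along which they close (so a half turn about z gives the same grasp; the last joint's range is limited). The gripper opens to 95 mm and grips with 3 to 60 N. Pads are 20 mm wide; open, the fingers measure 119 mm over their backs; the gripper's body (75 mm by 180 mm) begins 59 mm behind the grasp point.
Start: joints at [1.102, 0.491, 1.559, -0, 1.092, -0.106], TCP at [0.222, 0.584, 0.215] pointing down, gripper open.
Joint ranges: [-3.1, 3.1], [-0.84, 2.19], [0.05, 2.79], [-1.13, 4.28], [0.06, 2.93], [-2.69, 2.69]. Speed limits (rad/s): [2.22, 2.22, 2.79, 3.14, 3.14, 3.14].

## Interface

Orientations are given as a rotation vector (axis times angle).
In Python, from workcell import env, get_image gives the robot as it stands (env), with the cameras as plain functions.
- The arm moves only by the tool step_hand, called after "Call:" by a JSON object that holds its "api" and its "payload", one argument or row to a line. Schema: {"type":"object","properties":{"motion":{"type":"object","properties":{"rows":{"type":"array","items":{"type":"array","items":{"type":"number"},"minItems":7,"maxItems":7},"minItems":1,"maxItems":10}},"additionalProperties":false,"required":["rows"]},"grip_n":{"type":"number"},"only":{"type":"string"},"quiet":{"type":"boolean"},"lines":{"type":"string"}},"required":["motion"],"additionalProperties":false}. motion is an object whose key "rows" holds a list of rows, 1 to 10 of them, each of 7 numbers: a rotation vector rx, ry, rz in parts of the range, where 1.0 means 120 degrees, then dx, dy, dz in a scale on which 1.0 is 0.8 m, then the opening from 0.0 (shut) to 1.0 (fully open); each row is the pose to reach, as a shift and turn from the pose commanded when the call began, along the tool's axes at that moment; what a row does not reach only later rows make up. A row lasts 1/10 s, in which the tool goes at most 0.05 m and 0.15 rad, less where a joint would pass 70% of its speed; a pose out of reach is approached as far as the arm can. The fingers move at their own pace and stop on an object; grip_n is the grip in N (left out, the last holds). Time passes only in rows, so rows that do not move let the fingers close. The tool returns the time, the measured TCP pose, the force, the opening and the grip force at its end. only (a regular expression) keeps the lines of the reply that match it, lines (a string "A,B") keeps lines A to B, and quiet returns only ok. Input that does not fit is refused with a message, and nothing moves.
- env.get_state(): the state, without advancing time (a new reading comes with each control period).
- get_image(name): name is "scene" or "top" or "wrist"; returns a dict with "frame" (420x560x3 uint8, red, green, blue), "depth" (420x560 float32, m along the optical axis (not along the pixel's ray), 0 where there is no reading), "mtx" (3x3 intrinsics, pixels), "rvec" (rotation vector, rad) and "tvec" (3), from world to camera coordinates, as OpenCV has them; the wrist camera has in their place "tool_from_camera" (4x4, takes a point from camera to tool coordinates, whose origin is the TCP and whose axes are the flange's). Camera axes: x right, y down, z forward; pixel columns grow to the right and rows downward; lengths in m; the calibration is good to about 2 mm. A picture is of the moment at which its call begins: read the wrist's pose just before it.
- env.sign_off(): hands the job in; it is judged then, once.
The state is a dict: "time": time; "joint_pos": joint angles; "joint_vel": joint speeds; "joint_efforts": joint torques, N m; "position": TCP position; "tool_rot": TCP orientation; "contact_force": force on the tool from outside, world axes, zero at the start; "torque": the same for the moment, N m; "gripper_width": opening from 0.0 (shut) to 1.0 (fully open); "grasp_force": force on a finger pad.
Only numpy, scipy, OpenCV 4.12 (cv2) and the standard library are available. Lean on these libraries where they do the work, as an engineer would, in place of code of your own. Each camera call takes 0.05 s, during which the arm holds its last target. There are 200 camera calls.

## Working session

There is one attempt and no reset: what is moved stays moved. The work goes in short steps, Python scripts to look and compute and a tool call to move; the robot and the scene stay as the last step left them, time stands still between calls to the robot, and variables do not carry over. Pictures are saved under pics/ and viewed, at most 10 in all, crops included, and the job is handed in when it is done.

```bash
ls; mkdir -p pics
```

Run:
```python
from workcell import env, get_image
import cv2,numpy as np
s=env.get_state();print(s['time'],s['position'],s['tool_rot'],s['gripper_width'],env.grip_point_offset)
for n in ['top','scene']:
    i=get_image(n);cv2.imwrite(f'pics/{n}0.png',i['frame'][:,:,::-1]);np.savez(f'{n}0.npz',**i)
    R=cv2.Rodrigues(np.array(i['rvec']))[0];print(n,-R.T@np.array(i['tvec']).ravel(),i['mtx'][0,0])
```

```text
pics
workcell.py
0.0 [0.22166944 0.58411743 0.21407284] [-5.66633353e-01 -3.08979171e+00  1.64721993e-03] 0.99562740832027 -0.0188
top [ 0.41534816 -0.01541851  0.90145543] 448.8824579931843
scene [0.94903758 0.55338867 0.76638327] 501.4639627316219
```

View pics/top0.png

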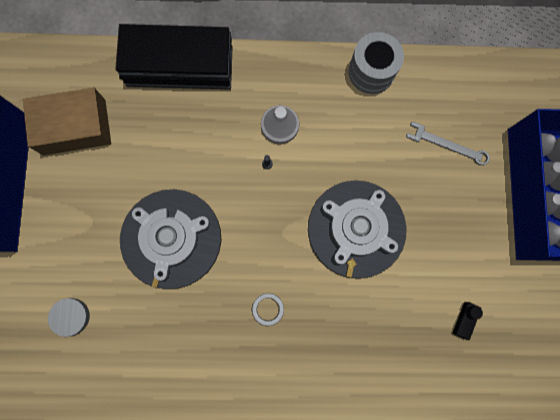

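View pics/scene0.png

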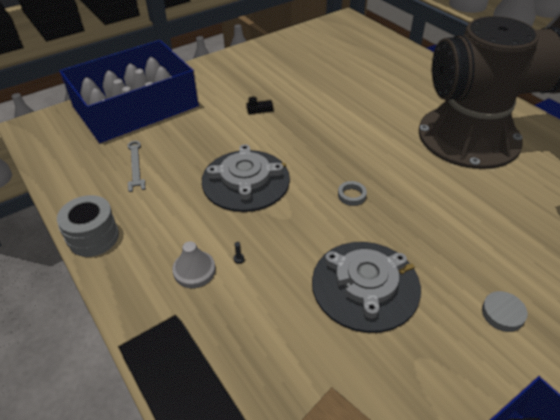

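The top view shows the notched flange at about (167,237), with ears at (139,214), (202,222) and (161,272) and the notch near (172,215). Its pointer is near (155,283), half under an ear. The four-eared flange is at (360,226), and the scene view agrees. Next I'll measure with depth and triangulate.

Create h.py:
```python
import numpy as np,cv2
def cloud(f):
    i=np.load(f) if isinstance(f,str) else f
    R=cv2.Rodrigues(i['rvec'])[0];d=i['depth'];v,u=np.indices(d.shape);K=i['mtx']
    c=np.stack([(u-K[0,2])/K[0,0]*d,(v-K[1,2])/K[1,1]*d,d],-1)
    w=(c-i['tvec'].ravel())@R; w[d==0]=np.nan
    return w,i['frame']
def circ(p,iters=30):
    for _ in range(iters):
        A=np.c_[p,np.ones(len(p))];s=np.linalg.lstsq(A,(p**2).sum(1),rcond=None)[0]
        c=s[:2]/2;r=np.sqrt(s[2]+c@c)
        e=abs(np.hypot(*(p-c).T)-r);k=e<max(.003,np.percentile(e,92))
        if k.all():break
        p=p[k]
    return c,r
def edge(m): return m & ~cv2.erode(m.astype(np.uint8),np.ones((3,3))).astype(bool)
def measure(f,c0):
    w,fr=cloud(f);c0=np.array(c0)
    near=np.hypot(w[...,0]-c0[0],w[...,1]-c0[1])<.125
    z=w[...,2]
    out={}
    m=near&(z>.044)&(z<.056);mm=cv2.morphologyEx(m.astype(np.uint8),cv2.MORPH_CLOSE,np.ones((9,9))).astype(bool)&~np.isnan(z)
    out['collar']=circ(w[edge(mm)][:,:2]);out['zcollar']=np.median(z[m])
    mb=near&(z>.007);out['base']=circ(w[edge(mb)][:,:2])
    c=out['collar'][0];p=w-np.r_[c,0];r=np.hypot(p[...,0],p[...,1]);a=np.degrees(np.arctan2(p[...,1],p[...,0]))
    me=near&(z>.033)&(z<.046)&(r>.062)&(r<.09);out['zear']=np.median(z[me])
    n,l=cv2.connectedComponents(me.astype(np.uint8))
    out['ears']=[(round(float(np.degrees(np.angle(np.exp(1j*np.radians(a[l==k])).mean()))),1),round(float(r[l==k].max()),4),int((l==k).sum())) for k in range(1,n) if (l==k).sum()>8]
    mn=near&(z<.034)&(r<.052)&(r>.042);out['notch']=(np.degrees(np.angle(np.exp(1j*np.radians(a[mn])).mean())),int(mn.sum()))
    hsv=cv2.cvtColor(fr,cv2.COLOR_RGB2HSV);cb=out['base'][0]
    rb=np.hypot(w[...,0]-cb[0],w[...,1]-cb[1])
    mp=near&(hsv[...,1]>110)&(hsv[...,2]>60)&(z>.012)&(z<.024)&(rb<.098)
    q=w[mp]-np.r_[cb,0];out['pointer']=(np.degrees(np.arctan2(q[:,1].mean(),q[:,0].mean())),len(q),q[:,2].mean() if len(q) else None)
    return out
```

Run:
```python
from h import *
w,_=cloud('top0.npz');a=w[250,150];b=w[226,372];print(w[237,147],w[226,375],w[290,300])
for f in ['top0.npz','scene0.npz']:
  for c in (w[237,167],w[226,360]):
    o=measure(f,c[:2]);print(f);[print('  ',k,v) for k,v in o.items()]
im=np.load('top0.npz')['frame'][180:300,110:230];cv2.imwrite('pics/crop0.png',cv2.resize(im,(600,600),interpolation=cv2.INTER_CUBIC)[:,:,::-1])
```

```text
[0.50829237 0.22443412 0.04432508] [ 0.53677502 -0.2118272   0.04787926] [ 4.12517446e-01 -7.08217265e-02 -3.11483537e-04]
top0.npz
   collar (array([0.5101134 , 0.18834311]), np.float64(0.03441957937357952))
   zcollar 0.04651987306045523
   base (array([0.51002751, 0.18846836]), np.float64(0.09802871207117712))
   zear 0.03877235536913622
   ears [(53.1, 0.0847, 135), (-66.9, 0.0837, 132), (173.0, 0.0834, 139)]
   notch (np.float64(-1.7016156235283546), 44)
   pointer (np.float64(165.29041329623547), 40, np.float64(0.017013403209313962))
top0.npz
   collar (array([ 0.53642634, -0.18360434]), np.float64(0.03442660047092823))
   zcollar 0.046597351934666985
   base (array([ 0.53625289, -0.18381051]), np.float64(0.09812031413269803))
   zear 0.038819563725163264
   ears [(-32.4, 0.083, 118), (58.1, 0.0831, 125), (-121.8, 0.0836, 130), (148.3, 0.0835, 131)]
   notch (np.float64(nan), 0)
   pointer (np.float64(168.80860391615087), 105, np.float64(0.01649797418734652))
scene0.npz
   collar (array([0.51382116, 0.18771103]), np.float64(0.0458788041863532))
   zcollar 0.04902336594859879
  
[... 256 characters left out ...]
743181), 64, np.float64(0.019098990788210382))
scene0.npz
   collar (array([ 0.53581564, -0.18321329]), np.float64(0.04968437759181125))
   zcollar 0.04893951772706962
   base (array([ 0.53714584, -0.18295492]), np.float64(0.09810865436896793))
   zear 0.04217677763910022
   ears [(-121.1, 0.0853, 59), (145.8, 0.0818, 85), (-30.0, 0.0846, 103), (57.2, 0.0849, 100)]
   notch (np.float64(69.76176113217329), 118)
   pointer (np.float64(168.61060299414623), 7, np.float64(0.020077088986556572))h.py:29: RuntimeWarning: Mean of empty slice.
  mn=near&(z<.034)&(r<.052)&(r>.042);out['notch']=(np.degrees(np.angle(np.exp(1j*np.radians(a[mn])).mean())),int(mn.sum()))
  ret = ret.dtype.type(ret / rcount)
```

View pics/crop0.png

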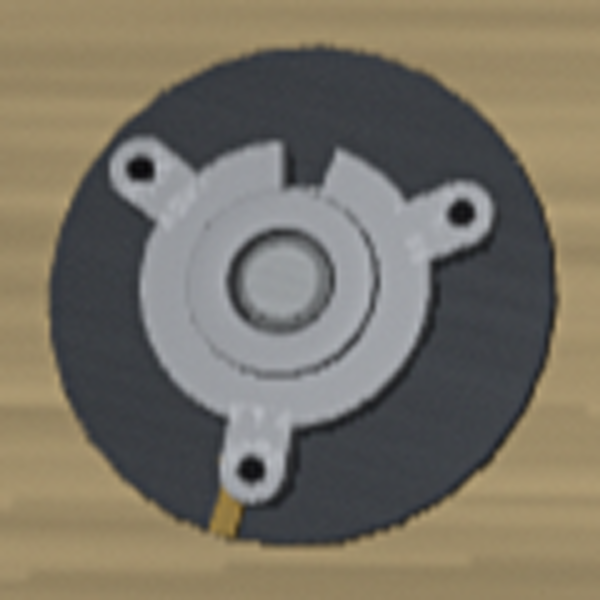

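Top depth gives centre (0.510, 0.188), a collar top near 0.047 and ears near 0.039, matching the stated sizes. The ears are at 53, 173 and −67°, so the notch is at −7°. The pointer is roughly 165°, partly hidden, so the flange turns about +172°. I'll push the 53° ear counter-clockwise with shut fingers at 75 mm radius. First I'll check heights along the way and work out the shifts.

Create plan.py:
```python
import sys,numpy as np
from scipy.spatial.transform import Rotation as Ro
from workcell import env, get_image
C=np.array([.5102,.1885])
def rel(tgts):
    s=env.get_state();R=Ro.from_rotvec(s['tool_rot']).as_matrix()
    for t in tgts: print(np.round(t,4),'->',np.round(R.T@(np.array(t)-s['position']),4))
def arc(angs,r=.075,z=.029): return [[*(C+r*np.array([np.cos(np.radians(a)),np.sin(np.radians(a))])),z] for a in angs]
if __name__=='__main__':
    s=env.get_state();print(s['time'],s['position'],s['contact_force'],s['gripper_width'])
    rel(arc(map(float,sys.argv[2:]),z=float(sys.argv[1])))
```

```bash
python3 plan.py .2 20; python3 plan.py .028 20
```

Run:
```python
from h import *
for f in ['top0.npz','scene0.npz']:
    w,_=cloud(f);z=w[...,2]
    k=(z>.06)&(w[...,0]>.1)&(w[...,0]<.8)&(w[...,1]>.05)&(w[...,1]<.6)
    q=np.round(w[k][:,:2]/.05)*.05
    for c in np.unique(q,axis=0): print(f[:3],np.round(c,2),round(z[k][(q==c).all(1)].max(),3),end='; ')
```

```text
0.1 [0.22169855 0.58414413 0.21412014] [-0.41248177  0.40657927 -0.82124114] 0.9950180152996828
[0.5807 0.2142 0.2   ] -> [-0.4669 -0.2185  0.0143]
0.1 [0.22169855 0.58414413 0.21412014] [-0.41248177  0.40657927 -0.82124114] 0.9950180152996828
[0.5807 0.2142 0.028 ] -> [-0.4669 -0.2183  0.1863]
top [0.5 0.5] 0.065; top [0.55 0.5 ] 0.074; top [0.6 0.5] 0.082; top [0.65 0.5 ] 0.092; top [0.7 0.3] 0.061; top [0.7  0.35] 0.063; top [0.7 0.4] 0.063; top [0.7  0.45] 0.063; top [0.7 0.5] 0.102; top [0.75 0.35] 0.064; top [0.75 0.4 ] 0.064; top [0.75 0.45] 0.062; top [0.75 0.5 ] 0.107; top [0.8  0.35] 0.064; top [0.8 0.4] 0.062; top [0.8  0.45] 0.061; sce [0.5 0.5] 0.114; sce [0.5  0.55] 0.107; sce [0.55 0.5 ] 0.114; sce [0.6 0.5] 0.113; sce [0.7 0.3] 0.063; sce [0.7  0.35] 0.066; sce [0.7 0.4] 0.065; sce [0.75 0.35] 0.065;
```

Careful with the scale: shifts go in shares of 0.8 m and turns go in shares of 120 degrees. That gives: -0.467 m / 0.8 = -0.5838, -0.25 m / 0.8 = -0.3125.

Call:
{"api": "step_hand", "payload": {
  "motion": {"rows": [[0,0,0,-0.3125,-0.1463,0,0],[0,0,0,-0.3125,-0.1463,0,0],[0,0,0,-0.3125,-0.1463,0,0],[0,0,0,-0.3125,-0.1463,0,0],[0,0,0,-0.3125,-0.1463,0,0],[0,0,0,-0.3125,-0.1463,0,0],[0,0,0,-0.5838,-0.2725,0,0],[0,0,0,-0.5838,-0.2725,0,0],[0,0,0,-0.5838,-0.2725,0,0],[0,0,0,-0.5838,-0.2725,0,0]]}
}}

```text
time: 1.1
position: [0.5546, 0.2413, 0.2144]
tool_rot: [-0.567, -3.09, 0.0]
contact_force: [0.7, 1.4, 0.7]
gripper_width: 0.217
grasp_force: 0.0
```

```bash
python3 plan.py .08 20
```

```text
1.1 [0.55462771 0.24126933 0.21444245] [0.67109679 1.36271964 0.65381816] 0.2172012450492411
[0.5807 0.2142 0.08  ] -> [-0.034  -0.0161  0.1344]
```

Call:
{"api": "step_hand", "payload": {
  "motion": {"rows": [[0,0,0,0,0,0,0],[0,0,0,0,0,0,0],[0,0,0,0,0,0,0]]}
}}

```text
time: 1.4
position: [0.5528, 0.2436, 0.2145]
tool_rot: [-0.566, -3.09, 0.0]
contact_force: [-0.1, 0.2, 1.3]
gripper_width: 0.008
grasp_force: 0.0
```

```bash
python3 plan.py .08 20
```

```text
1.4 [0.55280765 0.24357222 0.21446038] [-0.08832915  0.23040083  1.28790842] 0.008385040008595138
[0.5807 0.2142 0.08  ] -> [-0.0366 -0.0176  0.1344]
```

To row units: 0.13 m / 0.8 = 0.1625, 0.09 m / 0.8 = 0.1125.

Call:
{"api": "step_hand", "payload": {
  "motion": {"rows": [[0,0,0,-0.0458,-0.022,0,0],[0,0,0,-0.0458,-0.022,0.0625,0],[0,0,0,-0.0458,-0.022,0.1125,0],[0,0,0,-0.0458,-0.022,0.1625,0],[0,0,0,-0.0458,-0.022,0.1625,0],[0,0,0,-0.0458,-0.022,0.1625,0],[0,0,0,-0.0458,-0.022,0.1625,0]]}
}}

```text
time: 2.1
position: [0.5823, 0.2145, 0.087]
tool_rot: [0.565, 3.088, 0.002]
contact_force: [-1.3, -0.1, 0.5]
gripper_width: 0.004
grasp_force: 0.0
```

```bash
python3 plan.py .029 20
```

Run:
```python
from workcell import env, get_image
from h import *
i=get_image('scene');cv2.imwrite('pics/s1.png',i['frame'][:,:,::-1])
```

```text
2.1 [0.58225768 0.21451095 0.08699498] [-1.33807403 -0.11896073  0.51960648] 0.003577933232679077
[0.5807 0.2142 0.029 ] -> [ 0.0015 -0.001   0.058 ]
```

View pics/s1.png

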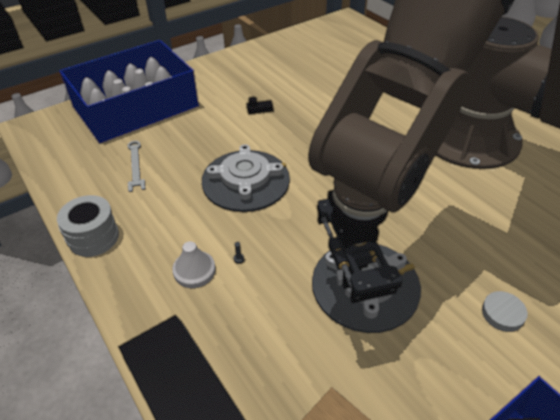

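The scene view shows the gripper around (365,275) over the notched flange, well clear of everything else. I'll lower it to z≈0.029, between the notch and the 53° ear.

To row units: 0.057 m / 0.8 = 0.0713, 0.04 m / 0.8 = 0.05.

Call:
{"api": "step_hand", "payload": {
  "motion": {"rows": [[0,0,0,0.0006,0,0.025,0],[0,0,0,0.0006,0,0.05,0],[0,0,0,0.0006,0,0.0713,0],[0,0,0,0.0006,0,0.0713,0],[0,0,0,0.0006,0,0.0713,0]]}
}}

```text
time: 2.65
position: [0.5817, 0.214, 0.0291]
tool_rot: [0.566, 3.089, 0.001]
contact_force: [-1.1, -0.4, 0.6]
gripper_width: 0.006
grasp_force: 0.0
```

```bash
python3 plan.py .029 25 35 45 55 65 75 85
```

```text
2.65 [0.58166975 0.21399271 0.02913771] [-1.06231806 -0.35501849  0.63995828] 0.005821528713617876
[0.5782 0.2202 0.029 ] -> [0.0055 0.0046 0.0001]
[0.5716 0.2315 0.029 ] -> [0.0156 0.0128 0.0001]
[0.5632 0.2415 0.029 ] -> [0.027  0.0192 0.0001]
[0.5532 0.2499 0.029 ] -> [0.0394 0.0235 0.0001]
[0.5419 0.2565 0.029 ] -> [0.0523 0.0256 0.0001]
[0.5296 0.2609 0.029 ] -> [0.0653 0.0254 0.0001]
[0.5167 0.2632 0.029 ] -> [0.0782 0.023  0.0001]
```

To row units: 0.0653 m / 0.8 = 0.0816, 0.0523 m / 0.8 = 0.0654.

Call:
{"api": "step_hand", "payload": {
  "motion": {"rows": [[0,0,0,0.0069,0.0058,0,0],[0,0,0,0.0131,0.0113,0,0],[0,0,0,0.0195,0.016,0,0],[0,0,0,0.0266,0.0204,0,0],[0,0,0,0.0338,0.024,0,0],[0,0,0,0.0415,0.027,0,0],[0,0,0,0.0493,0.0294,0,0],[0,0,0,0.0654,0.032,0,0],[0,0,0,0.0816,0.0318,0,0],[0,0,0,0.0816,0.0318,0,0]]}
}}

```text
time: 3.65
position: [0.527, 0.2614, 0.0276]
tool_rot: [-0.565, -3.089, 0.001]
contact_force: [-0.1, 0.4, 0.3]
gripper_width: 0.005
grasp_force: 0.0
```

```bash
python3 plan.py .029 75 85 95 105 115 125 135 145
```

Run:
```python
from workcell import env, get_image
from h import *
i=get_image('top');cv2.imwrite('pics/t2.png',i['frame'][:,:,::-1])
o=measure(i,(.5102,.1885));[print('  ',k,v) for k,v in o.items()]
```

```text
3.65 [0.52697799 0.26135081 0.02760687] [-0.09358388  0.37068641  0.34609326] 0.005077041170034697
[0.5296 0.2609 0.029 ] -> [-0.0026  0.0006 -0.0014]
[0.5167 0.2632 0.029 ] -> [ 0.0102 -0.0019 -0.0014]
[0.5037 0.2632 0.029 ] -> [ 0.0225 -0.0065 -0.0014]
[0.4908 0.2609 0.029 ] -> [ 0.0337 -0.0132 -0.0013]
[0.4785 0.2565 0.029 ] -> [ 0.0436 -0.0217 -0.0013]
[0.4672 0.2499 0.029 ] -> [ 0.0519 -0.0318 -0.0013]
[0.4572 0.2415 0.029 ] -> [ 0.0583 -0.0432 -0.0013]
[0.4488 0.2315 0.029 ] -> [ 0.0626 -0.0556 -0.0013]
   collar (array([0.50833648, 0.18792255]), np.float64(0.0341393483235787))
   zcollar 0.046484237849521215
   base (array([0.51004754, 0.18843321]), np.float64(0.09796904786567577))
   zear 0.03895092325818167
   ears [(-22.8, 0.083, 129), (104.4, 0.0826, 16), (-142.7, 0.0836, 135)]
   notch (np.float64(-113.36114411054264), 2)
   pointer (np.float64(165.26048452625142), 107, np.float64(0.01672846958900701))
```

View pics/t2.png

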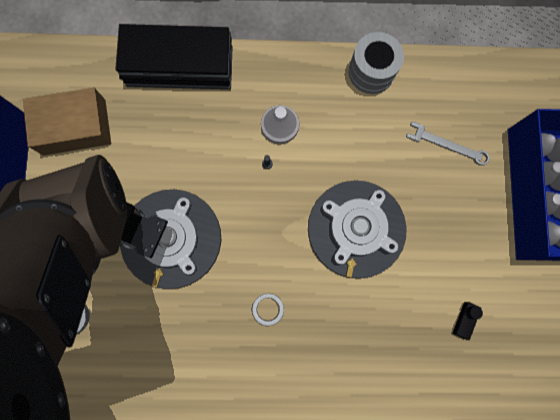

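The flange is turning. The ears are now at −22.8, −142.7 and about 97°, and the now uncovered pointer reads 165.3°. The pushed ear has to end at 225°.

To row units: 0.0626 m / 0.8 = 0.0783, -0.001 m / 0.8 = -0.0013.

Call:
{"api": "step_hand", "payload": {
  "motion": {"rows": [[0,0,0,0.0128,-0.0024,-0.0013,0],[0,0,0,0.0281,-0.0081,-0.0013,0],[0,0,0,0.0421,-0.0165,-0.0013,0],[0,0,0,0.0545,-0.0271,-0.0013,0],[0,0,0,0.0649,-0.0398,-0.0013,0],[0,0,0,0.0729,-0.054,-0.0013,0],[0,0,0,0.0783,-0.0695,-0.0013,0],[0,0,0,0.0783,-0.0695,-0.0013,0],[0,0,0,0.0783,-0.0695,-0.0013,0]]}
}}

```text
time: 4.6
position: [0.4508, 0.2308, 0.0287]
tool_rot: [-0.568, -3.09, -0.0]
contact_force: [0.8, 0.5, 0.2]
gripper_width: 0.005
grasp_force: 0.0
```

```bash
python3 plan.py .029 145 155 165 175 185 190 195 200
```

Run:
```python
from workcell import env, get_image
from h import *
i=get_image('top')
o=measure(i,(.5102,.1885));[print('  ',k,v) for k,v in o.items()]
```

```text
4.6 [0.45075604 0.2307514  0.02872838] [0.75858321 0.48347467 0.16871226] 0.005206386981391106
[0.4488 0.2315 0.029 ] -> [ 0.0021  0.     -0.0003]
[0.4422 0.2202 0.029 ] -> [ 0.0042 -0.0129 -0.0003]
[0.4378 0.2079 0.029 ] -> [ 0.004  -0.026  -0.0003]
[0.4355 0.195  0.029 ] -> [ 0.0016 -0.0388 -0.0003]
[0.4355 0.182  0.029 ] -> [-0.0031 -0.051  -0.0003]
[0.4363 0.1755 0.029 ] -> [-0.0062 -0.0568 -0.0003]
[0.4378 0.1691 0.029 ] -> [-0.0098 -0.0623 -0.0003]
[0.4397 0.1628 0.029 ] -> [-0.0138 -0.0674 -0.0003]
   collar (array([0.50944974, 0.18689812]), np.float64(0.03429788611091251))
   zcollar 0.0465379167993825
   base (array([0.49536669, 0.19174674]), np.float64(0.11123465302235201))
   zear 0.03873381001472111
   ears [(40.8, 0.0836, 126), (-79.2, 0.084, 131)]
   notch (np.float64(96.78082822979441), 33)
   pointer (np.float64(nan), 0, None)h.py:33: RuntimeWarning: Mean of empty slice.
  q=w[mp]-np.r_[cb,0];out['pointer']=(np.degrees(np.arctan2(q[:,1].mean(),q[:,0].mean())),len(q),q[:,2].mean() if len(q) else None)
  ret = ret.dtype.type(ret / rcount)
```

To row units: -0.0623 m / 0.8 = -0.0779, -0.0568 m / 0.8 = -0.071.

Call:
{"api": "step_hand", "payload": {
  "motion": {"rows": [[0,0,0,0.0053,-0.0161,0,0],[0,0,0,0.005,-0.0325,0,0],[0,0,0,0.002,-0.0485,0,0],[0,0,0,-0.0039,-0.0638,0,0],[0,0,0,-0.0078,-0.071,0,0],[0,0,0,-0.0123,-0.0779,0,0],[0,0,0,-0.0123,-0.0779,0,0],[0,0,0,-0.0123,-0.0779,0,0]]}
}}

```text
time: 5.45
position: [0.4378, 0.169, 0.0286]
tool_rot: [-0.567, -3.09, 0.0]
contact_force: [-0.0, 0.6, -1.6]
gripper_width: 0.004
grasp_force: 0.0
```

```bash
python3 plan.py .029 195 198 201 204 207 210
python3 - 2>/dev/null <<'E'
from workcell import env, get_image
from h import *
i=get_image('top')
o=measure(i,(.5102,.1885));[print('  ',k,v) for k,v in o.items()]
E
```

```text
5.45 [0.43783408 0.16898792 0.02856743] [-0.04618314  0.62540768 -1.56841771] 0.004145750327040666
[0.4378 0.1691 0.029 ] -> [ 0.0001  0.0001 -0.0004]
[0.4389 0.1653 0.029 ] -> [-0.0023 -0.0031 -0.0004]
[0.4402 0.1616 0.029 ] -> [-0.0048 -0.0061 -0.0004]
[0.4417 0.158  0.029 ] -> [-0.0075 -0.0089 -0.0004]
[0.4434 0.1545 0.029 ] -> [-0.0103 -0.0116 -0.0004]
[0.4452 0.151  0.029 ] -> [-0.0133 -0.0142 -0.0004]
   collar (array([0.51164982, 0.18628307]), np.float64(0.03373670916425286))
   zcollar 0.046903747632796686
   base (array([0.49731136, 0.18224438]), np.float64(0.11026079324934268))
   zear 0.03876051728414669
   ears [(-26.5, 0.0827, 126), (88.2, 0.082, 48), (-138.1, 0.0754, 15)]
   notch (np.float64(-107.7439606687744), 1)
   pointer (np.float64(nan), 0, None)
```

To row units: -0.01 m / 0.8 = -0.0125, -0.0089 m / 0.8 = -0.0111.

Call:
{"api": "step_hand", "payload": {
  "motion": {"rows": [[0,0,0,-0.0029,-0.0039,0,0],[0,0,0,-0.006,-0.0076,0,0],[0,0,0,-0.0094,-0.0111,0,0],[0,0,0,-0.0109,-0.0125,0,0],[0,0,0,-0.0109,-0.0125,0,0],[0,0,0,-0.0109,-0.0125,0,0]]}
}}

```text
time: 6.1
position: [0.4424, 0.1566, 0.0286]
tool_rot: [-0.567, -3.09, 0.0]
contact_force: [0.2, 0.1, -0.3]
gripper_width: 0.008
grasp_force: 0.1
```

```bash
python3 - 2>/dev/null <<'E'
from workcell import env, get_image
from h import *
i=get_image('top')
o=measure(i,(.5102,.1885));[print('  ',k,v) for k,v in o.items()]
E
python3 plan.py .2 165
```

```text
   collar (array([0.51375402, 0.18746061]), np.float64(0.03252545547351737))
   zcollar 0.04685803472016204
   base (array([0.49806347, 0.18127857]), np.float64(0.1103902334900084))
   zear 0.038951780313980465
   ears [(-18.7, 0.082, 122)]
   notch (np.float64(nan), 0)
   pointer (np.float64(nan), 0, None)
6.15 [0.44239882 0.15667795 0.02863339] [ 0.24050299  1.15345214 -0.00870972] 0.005191947929165925
[0.4378 0.2079 0.2   ] -> [ 0.0225  0.0462 -0.1714]
```

To row units: 0.2 m / 0.8 = 0.25, -0.17 m / 0.8 = -0.2125.

Call:
{"api": "step_hand", "payload": {
  "motion": {"rows": [[0,0,0,0.0113,0.01,0,0],[0,0,0,0.0113,0.01,-0.025,0],[0,0,0,0.0113,0.01,-0.0875,0],[0,0,0,0.0113,0.01,-0.15,0],[0,0,0,0.0113,0.01,-0.2125,0],[0,0,0,0.0625,0.0625,-0.2125,0],[0,0,0,0.1125,0.1125,-0.2125,0],[0,0,0,0.15,0.1625,-0.2125,0],[0,0,0,0.1875,0.2125,-0.2125,0],[0,0,0,0.1875,0.25,-0.2125,0]]}
}}

```text
time: 7.15
position: [0.37, 0.3994, 0.1989]
tool_rot: [-0.564, -3.09, 0.0]
contact_force: [1.4, -0.1, 0.6]
gripper_width: 0.005
grasp_force: 0.0
```

```bash
python3 - 2>/dev/null <<'E'
from workcell import env, get_image
from h import *
i=get_image('top');cv2.imwrite('pics/t3.png',i['frame'][:,:,::-1])
o=measure(i,(.5102,.1885));[print('  ',k,v) for k,v in o.items()]
E
```

```text
   collar (array([0.51179427, 0.18684559]), np.float64(0.034399405222834516))
   zcollar 0.046588343543612624
   base (array([0.51010817, 0.18843358]), np.float64(0.09792096598956718))
   zear 0.038909525683244336
   ears [(-17.7, 0.0836, 132), (102.4, 0.0839, 138), (-137.6, 0.0833, 138)]
   notch (np.float64(156.85638917337948), 46)
   pointer (np.float64(165.34642269552683), 109, np.float64(0.016691258536873983))
```

View pics/t3.png

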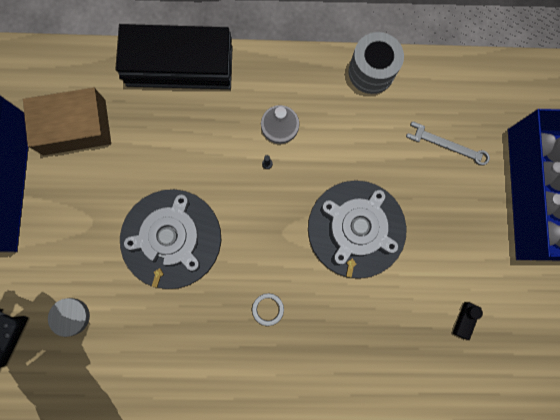

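The image shows the notch near (158,258) facing the arrow at (158,272). By measurement the notch is at 162.3° and the pointer at 165.3°, so the mouth is about 2 mm off the line against 12.5 mm allowed. The arm is clear, so I'm handing it in.

Call:
{"api": "step_hand", "payload": {
  "motion": {"rows": [[0,0,0,0,0,0,0],[0,0,0,0,0,0,0],[0,0,0,0,0,0,0]]}
}}

```text
time: 7.5
position: [0.3729, 0.3961, 0.1986]
tool_rot: [-0.568, -3.09, 0.001]
contact_force: [0.2, -0.1, 0.5]
gripper_width: 0.004
grasp_force: 0.0
```

```bash
python3 -c "
from workcell import env, get_image
print(env.sign_off())"
```

```text
the job is handed in; nothing more can be done
None
```

I turned the notched flange until its notch faced the pointer, about 3° (2 mm at the mouth) off the line by the top camera, and handed the job in at 7.5 s with the arm clear and the four-eared flange untouched; no verdict came back.

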